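# Tip the autosampler's angle bracket onto its long leg

### The arm

A 6-joint arm with a two-finger parallel gripper is mounted at the origin on the work surface. World frame = base frame: x ahead of the robot, y to its left, z up, the work surface at z = 0. Lengths are in m, angles in rad, forces in N, time in s.
With the tool pointing down it reaches from about 0.25 to 0.725 m from the base axis. Payload 4 kg.
Tool frame: the origin (TCP) lies midway between the tips of the shut fingers; the grasp point (between the pads) lies 19 mm behind it; y points along the fingers, z is the direction in which the jaws open and shut, and the axes are right-handed (so a half turn about y gives the same grasp; the last joint's range is limited). The gripper opens to 85 mm and grips with 20 to 120 N. Pads are 22 mm wide; open, the fingers measure 114 mm over their backs; the gripper's body (76 mm by 85 mm) begins 54 mm behind the grasp point. The pads swing forward as they close: fully open they stand 13 mm farther back than shut.
Start: joints at [1.28, 0.241, 0.005, 1.335, 0, 1.571], TCP at [0.143, 0.479, 0.231] pointing down, gripper open.
Joint ranges: [-2.72, 2.72], [-1.05, 1.87], [-1.09, 1.28], [-1.99, 2.15], [-1.42, 1.44], [-3.14, 3.14]. Speed limits (rad/s): [2.79, 2.79, 3.14, 3.14, 3.14, 3.14].

### API

Orientations are given as a unit quaternion [x, y, z, w].
In Python, from workcell import bot gives the robot as it stands. The module is installed in compiled form; this text tells all that it offers.
- The arm moves only by the shell command python3 -m handwheel 'ROWS' [OPENING]. ROWS is JSON, a list of rows, each a list of 6 numbers: the shift along the tool's x, y, z in units of 25 mm (1.0 is 25 mm), then the turn, a rotation vector about the tool's x, y, z in units of 10 degrees (1.0 is 10 degrees). A call has exactly 5 rows; each row is the pose to reach, as a shift and turn from the pose commanded when the call began, along the tool's axes at that moment; what a row does not reach only later rows make up. A row lasts 1/8 s, in which the tool goes at most 62.5 mm and 10.7 degrees, less where a joint would pass 70% of its speed; a pose out of reach is approached as far as the arm can. A call with a gripper value outside its range is refused whole. OPENING is the gripper command: -1 is shut, 1 is fully open, values between are in proportion, set as the call begins (- or left out, the last holds). The fingers move at their own pace and stop on an object; the grip force is fixed at half the most. Time passes only in rows, so rows that repeat a pose let the fingers close, or fill a call up. It gives the time, the measured TCP pose, the force and the opening at its end, in the units of the state.
- bot.get_obs(): the state, without advancing time (a new reading comes with each control period).
- bot.camera(name): name is "scene" or "top"; returns a dict with "color" (420x560x3 uint8, red, green, blue), "fx", "fy", "cx", "cy" (pixels), "rvec" (rotation vector, rad) and "tvec" (3), from world to camera coordinates, as OpenCV has them. Camera axes: x right, y down, z forward; pixel columns grow to the right and rows downward; lengths in m; the calibration is good to about 2 mm. A picture is of the moment at which its call begins. There is no depth.
- bot.job_done(): hands the job in, once; it reports no verdict.
The state is a dict: "clock": time; "joint_pos": joint angles; "joint_vel": joint speeds; "tau": joint torques, N m; "eef_pos": TCP position; "tool_rot": TCP orientation; "ft_force": force on the tool from outside, world axes, zero at the start; "ft_torque": the same for the moment, N m; "grip_width": finger opening in m.
Only numpy, scipy, OpenCV 4.12 (cv2) and the standard library are available. Lean on these libraries where they do the work, as an engineer would, in place of code of your own. Each camera call takes 0.05 s, during which the arm holds its last target.

### The job

The blue angle bracket stands on its short leg on its mounting plate. Tip it over its corner, without lifting it off the plate, so that its long leg lies flat on the plate's yellow patch, ready for its screws, with the short leg pointing up. Let go of it and leave the light grey bracket standing as it is.

Things in the scene. Friction and masses are not known exactly. Their poses are not given: they have to be found in the camera images.
- blue_bracket: Loose blue metal L of 8 mm plate, 44 mm wide, 0.13-0.25 kg. Origin: middle of the outer corner edge, on the plate at the start. x runs along the short leg (70 mm, outer face z = 0, lying at the start), z along the long leg (100 mm, filling x 0 to 8 mm, upright at the start), y along the corner edge. It tips to its -x side about that edge until x points up; it overbalances at about 30 degrees.
- blue_leg_end (a point): Middle of the free end of the blue bracket's long leg, on the outer face: 100 mm from the bracket's origin along its z axis.
- blue_mark (a point): Point on top of the fixed dark grey plate (210 x 90 x 8 mm, top 8 mm above the table) under the blue bracket, 15 mm from its centre along x, its long axis; z up. A flat yellow patch, 100 x 48 mm, runs from here to x = -100 mm. At the start the bracket's corner is within about 6 mm of here and its axes within 5 degrees of these.
- grey_bracket: Loose light grey bracket of the same size, shape, origin and axes, standing on its short leg on a like plate with a like patch; to be left alone. The two plates swap sides of the table between runs.
Things that resemble listed ones, but are neither listed nor needed, are in the scene too. Of the things like the blue_bracket, leave any that is turquoise; of the rest the smaller one is meant. What is shaped like the part that bears blue_mark but brown is not meant.

How it is judged:
At the end, for the whole second after the job is handed in: The blue bracket rests on its long leg, short leg up (within 10 degrees), its corner on the plate within 20 mm of the patch end where it began, the leg end down over the other end, within 25 mm of the centre line. The grey bracket still stands within 20 mm of its place (angle between blue_bracket's own x axis and vertical below 0.17 rad and horizontal distance between blue_bracket and blue_mark below 0.02 m and height (world z) of blue_bracket below 0.014 m and height (world z) of blue_leg_end below 0.02 m and x of blue_leg_end in the frame of blue_mark below -0.075 m and y of blue_leg_end in the frame of blue_mark between -0.025 and 0.025 m and linear speed of blue_bracket below 0.02 m/s and angular speed of blue_bracket below 0.2 rad/s and distance of grey_bracket from where it was at the start of the episode below 0.02 m and angle between grey_bracket's own z axis and vertical below 0.17 rad); the robot touches nothing.
It fails at once if the blue bracket's corner is lifted more than 25 mm off the plate (height (world z) of blue_bracket above 0.033 m).
It fails at once if the grey bracket is pushed more than 20 mm or tipped (distance of grey_bracket from where it was at the start of the episode above 0.02 m or angle between grey_bracket's own z axis and vertical above 0.17 rad).
It also fails if it takes over 34 s, if anything falls off the work surface, if the arm or the gripper's body presses on something with over 40 N, if the wrist force passes 120 N, or if a joint passes its speed limit or range.

## Working session

There is one attempt and no reset: what is moved stays moved. The work goes in short steps, Python scripts to look and compute and a shell command to move; the robot and the scene stay as the last step left them, time stands still between calls to the robot, and variables do not carry over. Pictures are saved under pics/ and viewed, and the job is handed in when it is done.

```bash
mkdir -p pics
cat > h.py <<'E'
import numpy as np, cv2
from workcell import bot
def snap(n,f):
    c=bot.camera(n); cv2.imwrite(f,c["color"][:,:,::-1]); np.save(f'{n}.npy',{k:v for k,v in c.items()},allow_pickle=True); return c
def load(n): return np.load(f'{n}.npy',allow_pickle=True).item()
def K(c): return np.array([[c['fx'],0,c['cx']],[0,c['fy'],c['cy']],[0,0,1.]])
def toz(c,uv,z):
    R,_=cv2.Rodrigues(np.array(c['rvec'],float)); t=np.array(c['tvec'],float).ravel()
    o=-R.T@t; d=R.T@np.linalg.inv(K(c))@np.array([uv[0],uv[1],1.]); return o+d*(z-o[2])/d[2]
def proj(c,P):
    return cv2.projectPoints(np.array(P,float).reshape(-1,3),np.array(c['rvec'],float),np.array(c['tvec'],float),K(c),None)[0].reshape(-1,2)
E
python3 - <<'E'
from h import *
for n in("scene","top"):
    c=snap(n,f'pics/{n}0.png'); R,_=cv2.Rodrigues(np.array(c['rvec'],float)); print(n,-R.T@np.ravel(c['tvec']),c['fx'])
o=bot.get_obs(); print(o['clock'],o['eef_pos'],o['tool_rot'],o['grip_width'])
E
```

```text
scene [ 0.91486243 -0.48518407  0.83560354] 387.35402574657485
top [0.43174603 0.10294044 1.16647079] 452.74162725423446
0.1 [0.143198   0.47845997 0.23051142] [ 0.70030855 -0.10257156  0.10236831 -0.69897621] 0.08544312596276334
```

View pics/scene0.png

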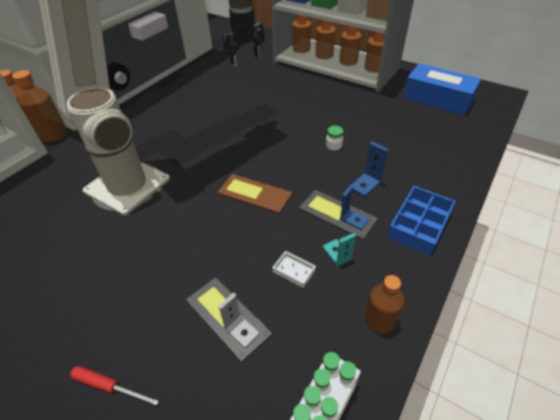

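View pics/top0.png

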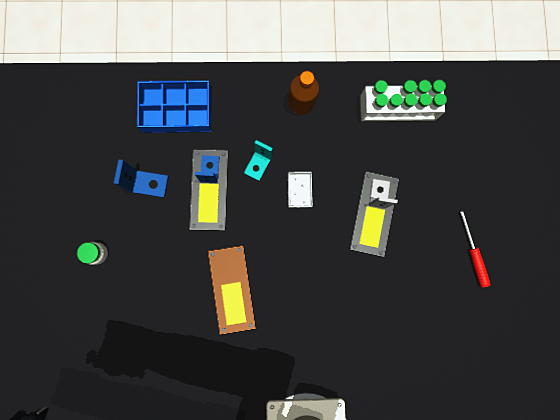

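Candidates in the top image: a blue bracket on the dark grey plate (209,168), a larger blue one off the plate (140,180), a turquoise one (259,160) and the light grey one (381,192). I choose the smaller blue one at (209,168). The brown plate (232,290) is not meant. Next is a close crop.

Run:
```python
from h import *
t=load('top')['color'][:,:,::-1]; s=load('scene')['color'][:,:,::-1]
a=cv2.resize(t[135:245,100:240],None,fx=5,fy=5,interpolation=cv2.INTER_CUBIC)
b=cv2.resize(s[130:250,290:410],None,fx=5,fy=5,interpolation=cv2.INTER_CUBIC)
cv2.imwrite('pics/ca.png',a);cv2.imwrite('pics/cb.png',b)
c=load('top')
hsv=cv2.cvtColor(t.copy(),cv2.COLOR_BGR2HSV)
y=cv2.inRange(hsv,(25,120,120),(35,255,255)); n,l,st,ce=cv2.connectedComponentsWithStats(y)
for i in range(1,n):
    if st[i,4]>100:
        r=cv2.minAreaRect(np.argwhere(l==i)[:,::-1].astype(np.float32)); print(st[i],[toz(c,p,.008).round(4)[:2] for p in cv2.boxPoints(r)])
```

```text
[198 183  21  40 738] [array([0.5418, 0.2637]), array([0.6428, 0.2599]), array([0.6402, 0.211 ]), array([0.5391, 0.2152])]
[360 206  25  42 727] [array([ 0.4783, -0.1486]), array([ 0.5761, -0.1724]), array([ 0.5657, -0.2203]), array([ 0.4679, -0.196 ])]
[221 282  25  43 805] [array([0.3822, 0.2066]), array([0.3881, 0.1576]), array([0.2877, 0.1443]), array([0.2821, 0.1928])]
```

View pics/ca.png

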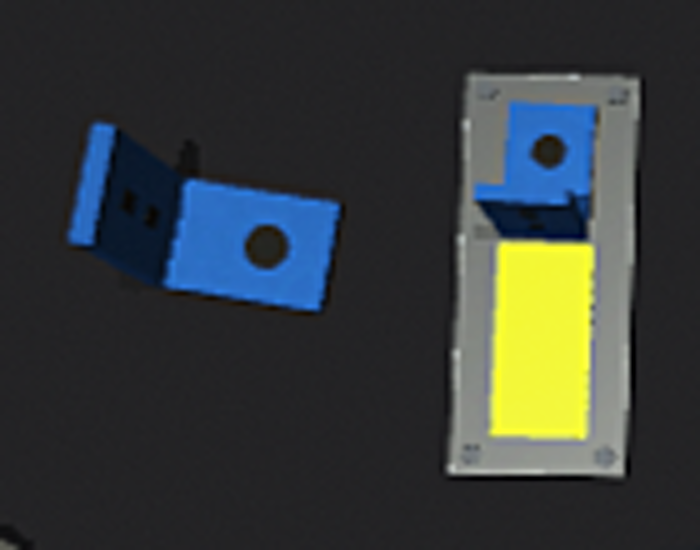

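View pics/cb.png

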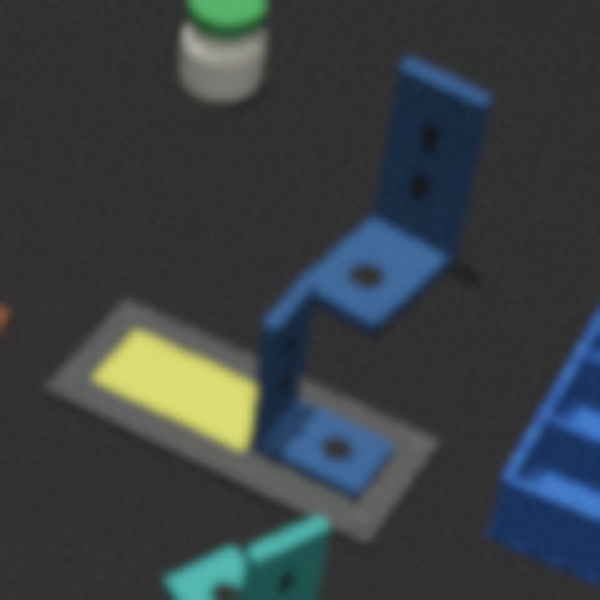

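The crop confirms it: at about (209,168) the blue L stands on the dark grey plate next to the yellow patch. The other blue one, at about (140,180), is bigger and off any plate. I'll fit the bracket pose from its silhouette in both views.

```bash
cat > fit.py <<'E'
from h import *
from scipy.optimize import minimize
def corners(x0,x1,z0,z1):
    return np.array([[x,y,z] for x in(x0,x1) for y in(-.022,.022) for z in(z0,z1)])
B=[corners(0,.07,0,.008),corners(0,.008,0,.1)]
def rend(c,T,R,S=4):
    h,w=c['color'].shape[:2]; m=np.zeros((h*S,w*S),np.uint8)
    for b in B:
        p=(proj(c,b@R.T+T)+.5)*S
        cv2.fillConvexPoly(m,np.round(cv2.convexHull(p.astype(np.float32))).astype(np.int32),255)
    return cv2.resize(m,(w,h),interpolation=cv2.INTER_AREA)/255.
def mask(c,uv):
    hsv=cv2.cvtColor(c['color'],cv2.COLOR_RGB2HSV); m=cv2.inRange(hsv,(100,110,40),(125,255,255))
    n,l,st,ce=cv2.connectedComponentsWithStats(m)
    d=[(np.hypot(*(np.argwhere(l==i)[:,::-1]-uv).T).min()) for i in range(1,n)]
    return (l==1+int(np.argmin(d)))*1.
E
cat > f1.py <<'E'
from fit import *
ct,cs=load('top'),load('scene')
mt,ms=mask(ct,(209,168)),mask(cs,(360,219)); print(mt.sum(),ms.sum())
def Rz(a): return cv2.Rodrigues(np.array([0,0,a]))[0]
def err(p,full=False):
    R=Rz(p[2]*.01); T=np.array([p[0]/1e3,p[1]/1e3,.008])
    e=[np.abs(rend(ct,T,R)-mt).sum(),np.abs(rend(cs,T,R)-ms).sum()]
    return e if full else sum(e)
best=None
for s in(-8,0,8):
    r=minimize(err,[641,236,-4+s],method='Nelder-Mead',options=dict(initial_simplex=[[636,231,-4+s],[647,236,s],[641,241,s-8],[644,238,s+4]]))
    print(r.x,r.fun,err(r.x,True))
E
python3 f1.py
```

```text
443.0 1436.0
[643.22928197 236.50975105  -6.83680738] 1179.4352941176471 [np.float64(90.55294117647058), np.float64(1088.8823529411766)]
[642.67353876 235.78140815  -4.86572611] 1173.8588235294117 [np.float64(93.6), np.float64(1080.2588235294118)]
[642.75640945 235.42497524  -4.10676917] 1168.7490196078431 [np.float64(90.9843137254902), np.float64(1077.764705882353)]
```

```bash
cat > rows.py <<'E'
import sys
from h import *
from scipy.spatial.transform import Rotation as Ro
# usage: rows.py x y z tilt_deg  [cmd pose assumed = measured]; tilt: tool points toward +x by tilt
def target(t,yaw=-.045):
    yb=np.array([-np.sin(yaw),np.cos(yaw),0]); xb=np.array([np.cos(yaw),np.sin(yaw),0])
    a=np.radians(t); d=np.array([0,0,-1])*np.cos(a)+xb*np.sin(a)
    return d,yb
o=bot.get_obs(); R0=Ro.from_quat(o['tool_rot']); p0=np.array(o['eef_pos'])
print('t',o['clock'],'p',p0.round(4),'q',np.round(joint:=o['joint_pos'],2),'f',np.round(o['ft_force'],1),'w',round(o['grip_width'],4))
print('tool y',R0.as_matrix()[:,1].round(3),'z',R0.as_matrix()[:,2].round(3))
if len(sys.argv)>4:
    v=list(map(float,sys.argv[1:5])); d,yb=target(v[3])
    if yb@R0.as_matrix()[:,2]<0: yb=-yb
    Rt=Ro.from_matrix(np.column_stack([np.cross(d,yb),d,yb]))
    print('row',(R0.inv().apply(np.array(v[:3])-p0)/.025).round(2),((R0.inv()*Rt).as_rotvec(degrees=True)/10).round(2))
E
python3 rows.py .647 .236 .165 0
```

```text
t 0.1 p [0.1432 0.4785 0.2305] q [1.28 0.24 0.   1.34 0.   1.57] f [ 0.3  0.5 -0.1] w 0.0854
tool y [-0.001 -0.002 -1.   ] z [ 0.287  0.958 -0.002]
row [22.09  2.63 -3.51] [ 0.01 -1.41 -0.  ]
```

```bash
python3 -m handwheel '[[2.2,0,-0.35,0,-0.3,0],[4.4,0,-0.7,0,-0.6,0],[6.6,0,-1.05,0,-0.9,0],[8.8,0,-1.4,0,-1.2,0],[11,0,-1.75,0,-1.41,0]]' 0.5; python3 rows.py .647 .236 .165 0
```

```text
clock: 0.72
eef_pos: [0.3956, 0.3571, 0.2309]
tool_rot: [0.707, -0.016, 0.015, -0.707]
ft_force: [0.6, 0.8, 0.7]
grip_width: 0.0641
t 0.725 p [0.3956 0.3571 0.2309] q [0.73 0.31 0.09 1.36 0.   0.78] f [0.6 0.8 0.7] w 0.0641
tool y [-0.001 -0.    -1.   ] z [ 0.043  0.999 -0.   ]
row [10.26  2.63 -4.4 ] [ 0.    0.01 -0.  ]
```

```bash
python3 -m handwheel '[[2.3,0,-1,0,0,0],[4.6,0,-2,0,0,0],[6.9,0.3,-3,0,0,0],[9.2,1,-4,0,0,0],[10.25,2,-4.4,0,0,0]]' 0.5;python3 -m handwheel '[[0,0.6,0,0,0,0],[0,0.6,0,0,0,0],[0,0.6,0,0,0,0],[0,0.6,0,0,0,0],[0,0.6,0,0,0,0]]' 0.5;  python3 rows.py .647 .236 .085 0; python3 -c "
from h import *
for n in('scene','top'): snap(n,f'pics/{n}1.png')
s=cv2.imread('pics/scene1.png')[90:270,250:430]; t=cv2.imread('pics/top1.png')[110:260,120:300]
cv2.imwrite('pics/c1.png',np.hstack([cv2.resize(s,(400,400)),cv2.resize(t,(400,400))]))"
```

```text
clock: 1.35
eef_pos: [0.6482, 0.2347, 0.1804]
tool_rot: [-0.707, 0.016, -0.017, 0.707]
ft_force: [-0.1, 0.6, -0.6]
grip_width: 0.0641
clock: 1.98
eef_pos: [0.6454, 0.2377, 0.1678]
tool_rot: [-0.707, 0.015, -0.016, 0.707]
ft_force: [0.4, -0.0, 0.9]
grip_width: 0.0642
t 1.975 p [0.6454 0.2377 0.1678] q [0.35 0.65 0.48 1.4  0.   0.4 ] f [ 0.4 -0.   0.9] w 0.0642
tool y [ 0.002  0.001 -1.   ] z [0.044 0.999 0.001]
row [ 0.06  3.31 -0.07] [-0.    0.01  0.01]
```

View pics/c1.png

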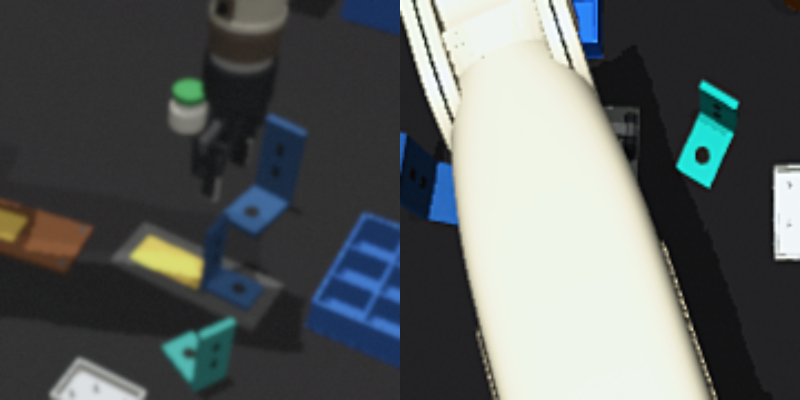

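The open fingers are over the blue leg in the scene crop (finger tip at ~(215,190), leg top at ~(218,225)). Going down.

```bash
python3 -m handwheel '[[0.06,0.7,-0.05,0,0,0],[0.06,1.4,-0.05,0,0,0],[0.06,2.1,-0.05,0,0,0],[0.06,2.8,-0.05,0,0,0],[0.06,3.2,-0.05,0,0,0]]' 0.5; python3 rows.py .647 .236 .085 0; python3 -c "
from h import *
snap('scene','pics/s2.png')
s=cv2.imread('pics/s2.png')[130:250,290:410]
cv2.imwrite('pics/c2.png',cv2.resize(s,(600,600)))"
```

```text
clock: 2.7
eef_pos: [0.6462, 0.2354, 0.085]
tool_rot: [0.707, -0.016, 0.015, -0.707]
ft_force: [0.1, 0.3, -0.7]
grip_width: 0.0638
t 2.7 p [0.6462 0.2354 0.085 ] q [ 0.35  0.7   0.35  1.22 -0.    0.39] f [ 0.1  0.3 -0.7] w 0.0638
tool y [-0.001 -0.001 -1.   ] z [ 0.045  0.999 -0.001]
row [ 0.03 -0.    0.02] [ 0.    0.   -0.01]
```

View pics/c2.png

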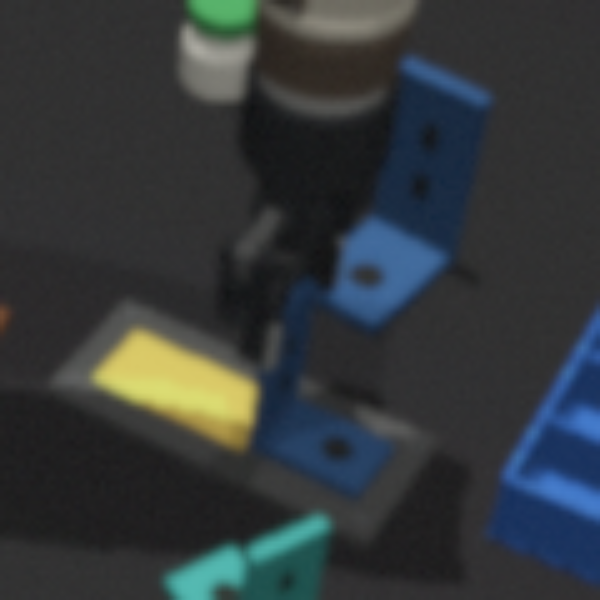

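```bash
python3 -c "
from h import *
c=load('scene')
P=[[.646,.235,.085],[.647,.203,.092],[.645,.267,.092],[.643,.214,.108],[.643,.258,.108],[.651,.214,.108],[.643,.214,.008],[.643,.258,.008],[.71,.21,.016]]
print(((proj(c,P)-[290,130])*5).round())
s=c['color'][:,:,::-1][150:230,320:380]; s=cv2.convertScaleAbs(s,alpha=2.2)
cv2.imwrite('pics/c3.png',cv2.resize(s,(600,800))[:600])"
```

```text
[[284. 330.]
 [261. 357.]
 [309. 285.]
 [266. 321.]
 [302. 272.]
 [280. 326.]
 [249. 446.]
 [284. 398.]
 [356. 488.]]
```

View pics/c3.png

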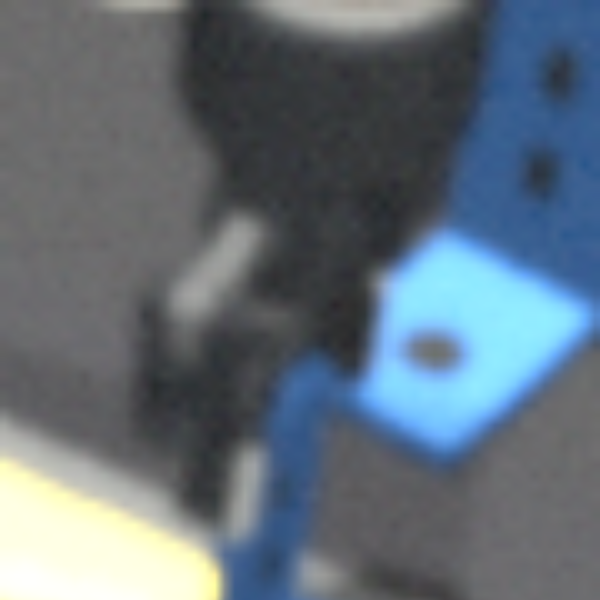

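The near finger tip is at crop (262,360), in front of the leg's near edge. That matches the projected straddle, so I'm closing.

```bash
python3 -m handwheel '[[0,0,0,0,0,0],[0,0,0,0,0,0],[0,0,0,0,0,0],[0,0,0,0,0,0],[0,0,0,0,0,0]]' -1; python3 -m handwheel '[[0,0,0,0,0,0],[0,0,0,0,0,0],[0,0,0,0,0,0],[0,0,0,0,0,0],[0,0,0,0,0,0]]' -1;python3 rows.py .647 .236 .085 0;  python3 -c "
from h import *
snap('scene','pics/s4.png')
s=cv2.imread('pics/s4.png')[130:250,290:410]
cv2.imwrite('pics/c4.png',cv2.resize(cv2.convertScaleAbs(s,alpha=1.6),(600,600)))"
```

```text
clock: 3.38
eef_pos: [0.6471, 0.2357, 0.0869]
tool_rot: [-0.707, 0.015, -0.016, 0.707]
ft_force: [-0.9, -0.1, -0.2]
grip_width: 0.042
clock: 4.0
eef_pos: [0.6471, 0.2357, 0.0869]
tool_rot: [-0.707, 0.016, -0.016, 0.707]
ft_force: [-0.1, -0.2, 5.5]
grip_width: 0.0426
t 4.0 p [0.6471 0.2357 0.0869] q [0.35 0.7  0.35 1.22 0.   0.39] f [-0.1 -0.2  5.5] w 0.0426
tool y [ 0.001  0.    -1.   ] z [0.045 0.999 0.   ]
row [-0.    0.07  0.01] [-0.  0.  0.]
```

View pics/c4.png

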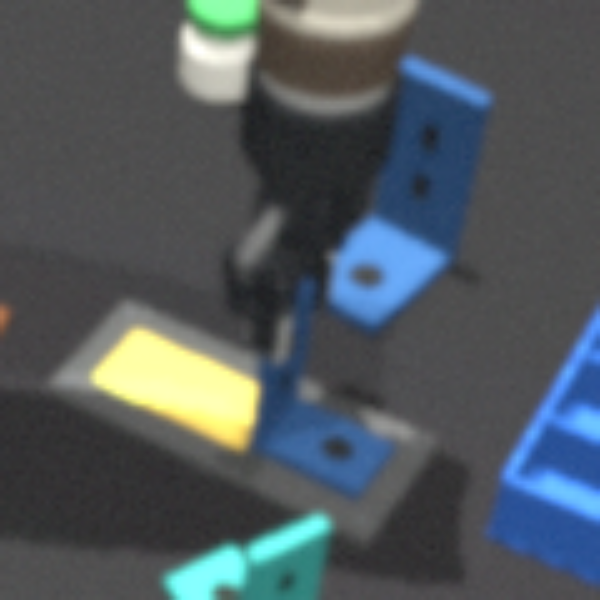

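```bash
python3 -m handwheel '[[-0.28,0,0,0,0,-0.5],[-0.55,0.02,0,0,0,-1],[-0.82,0.07,0,0,0,-1.5],[-1.09,0.14,0,0,0,-2],[-1.35,0.23,0,0,0,-2.5]]' -1;python3 rows.py .609 .236 .080 25;  python3 -c "
from h import *
snap('scene','pics/s5.png')
s=cv2.imread('pics/s5.png')[130:250,290:410]
cv2.imwrite('pics/c5.png',cv2.resize(cv2.convertScaleAbs(s,alpha=1.6),(600,600)))"
```

```text
clock: 4.68
eef_pos: [0.6131, 0.2371, 0.0812]
tool_rot: [0.693, 0.139, 0.17, -0.686]
ft_force: [0.1, 0.7, -1.5]
grip_width: 0.0421
t 4.675 p [0.6131 0.2371 0.0812] q [ 0.47  0.41 -0.28  0.49 -0.21  0.47] f [ 0.1  0.7 -1.5] w 0.0421
tool y [ 0.426 -0.019 -0.905] z [0.045 0.999 0.   ]
row [-0.17 -0.02 -0.05] [-0.    0.    0.02]
```

View pics/c5.png

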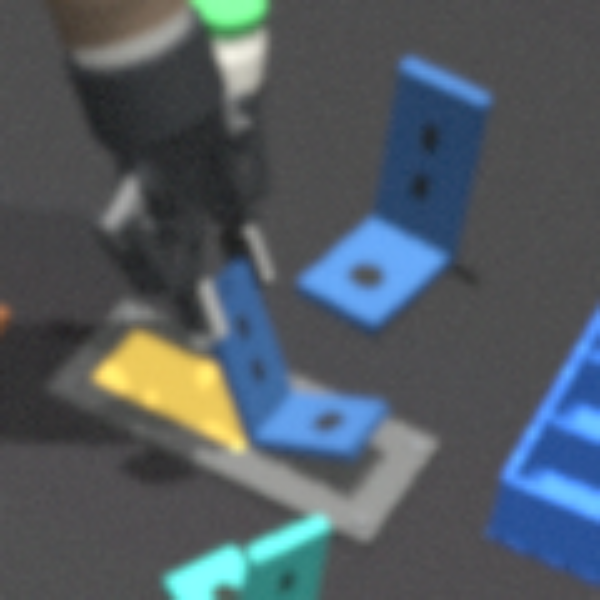

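```bash
python3 -m handwheel '[[-0.28,0,0,0,0,-0.5],[-0.55,0.02,0,0,0,-1],[-0.82,0.07,0,0,0,-1.5],[-1.09,0.14,0,0,0,-2],[-1.35,0.23,0,0,0,-2.5]]' -1;python3 rows.py .583 .236 .062 50;  python3 -c "
from h import *
snap('scene','pics/s6.png')
s=cv2.imread('pics/s6.png')[130:250,290:410]
cv2.imwrite('pics/c6.png',cv2.resize(cv2.convertScaleAbs(s,alpha=1.6),(600,600)))"
```

```text
clock: 5.35
eef_pos: [0.5848, 0.2383, 0.0616]
tool_rot: [0.647, 0.285, 0.314, -0.634]
ft_force: [1.0, 1.0, -1.4]
grip_width: 0.0426
t 5.35 p [0.5848 0.2383 0.0616] q [ 0.62  0.43 -0.75 -0.37 -0.49  0.46] f [ 1.   1.  -1.4] w 0.0426
tool y [ 0.768 -0.034 -0.64 ] z [0.045 0.999 0.   ]
row [-0.03 -0.06 -0.1 ] [-0.   -0.    0.02]
```

View pics/c6.png

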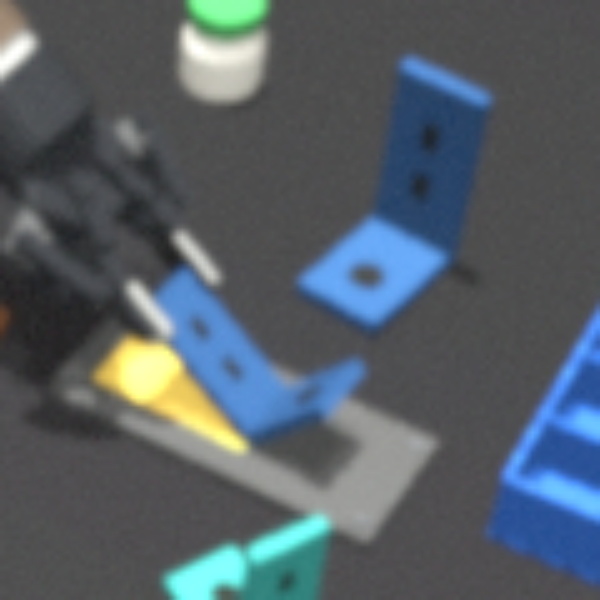

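```bash
python3 -m handwheel '[[-0.28,0,0,0,0,-0.5],[-0.55,0.02,0,0,0,-1],[-0.82,0.07,0,0,0,-1.5],[-0.82,0.07,0,0,0,-1.5],[-0.82,0.07,0,0,0,-1.5]]' -1;python3 rows.py .569 .236 .026 65;  python3 -c "
from h import *
snap('scene','pics/s7.png')
s=cv2.imread('pics/s7.png')[130:250,290:410]
cv2.imwrite('pics/c7.png',cv2.resize(cv2.convertScaleAbs(s,alpha=1.6),(600,600)))"
```

```text
clock: 6.02
eef_pos: [0.5734, 0.2388, 0.0438]
tool_rot: [0.606, 0.366, 0.392, -0.588]
ft_force: [-0.1, -0.8, -0.3]
grip_width: 0.042
t 6.025 p [0.5734 0.2388 0.0438] q [ 0.7   0.7  -0.92 -1.05 -0.66  0.37] f [-0.1 -0.8 -0.3] w 0.042
tool y [ 0.904 -0.041 -0.425] z [ 0.045  0.999 -0.001]
row [-0.72  0.15 -0.12] [ 0.    0.01 -0.01]
```

View pics/c7.png

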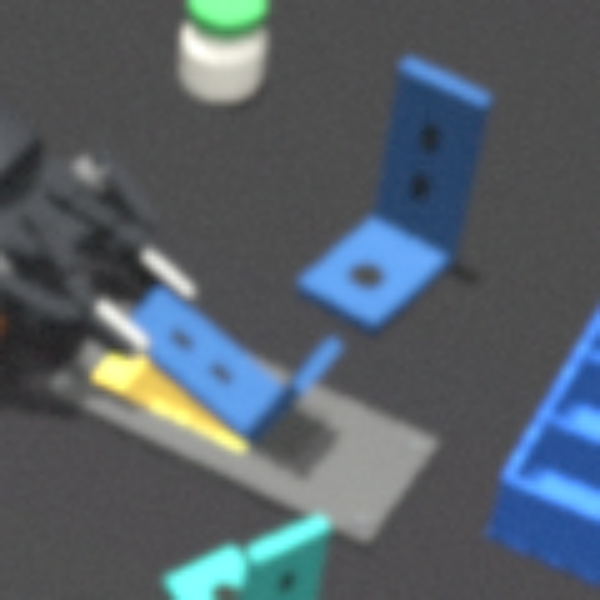

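```bash
python3 -m handwheel '[[-0.15,0.02,0,0,0,0],[-0.3,0.05,0,0,0,0],[-0.45,0.08,0,0,0,0],[-0.6,0.11,0,0,0,0],[-0.72,0.14,0,0,0,0]]' -1;python3 rows.py .569 .236 .026 65;  python3 -c "
from h import *
snap('scene','pics/s8.png')
s=cv2.imread('pics/s8.png')[130:250,290:410]
cv2.imwrite('pics/c8.png',cv2.resize(cv2.convertScaleAbs(s,alpha=1.6),(600,600)))"
```

```text
clock: 6.7
eef_pos: [0.5695, 0.2396, 0.0284]
tool_rot: [0.603, 0.367, 0.395, -0.588]
ft_force: [-3.9, 0.6, 6.8]
grip_width: 0.042
t 6.7 p [0.5695 0.2396 0.0284] q [ 0.71  0.76 -0.93 -1.12 -0.67  0.38] f [-3.9  0.6  6.8] w 0.042
tool y [ 0.907 -0.04  -0.419] z [0.045 0.999 0.003]
row [-0.09  0.03 -0.14] [-0.   -0.01  0.02]
```

View pics/c8.png

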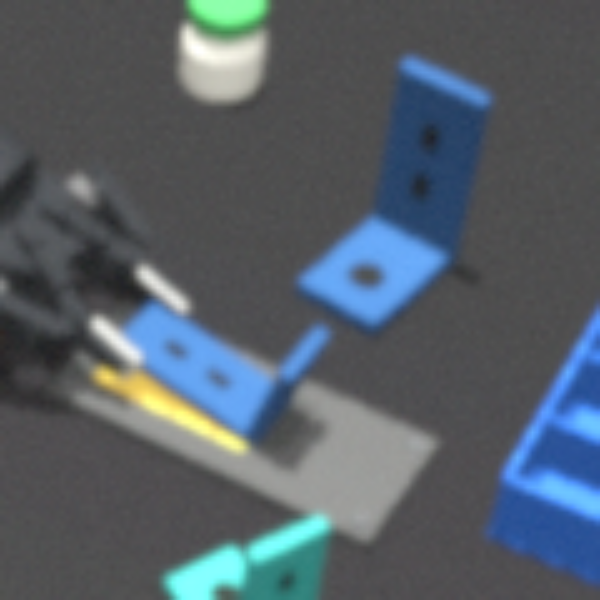

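It pivots in the grip, with the corner still at about (250,440). A little lower, then release.

```bash
python3 -m handwheel '[[-0.08,0.01,0,0,0,0],[-0.16,0.03,0,0,0,0],[-0.24,0.05,0,0,0,0],[-0.24,0.05,0,0,0,0],[-0.24,0.05,0,0,0,0]]' -1; python3 -m handwheel '[[0,0,0,0,0,0],[0,0,0,0,0,0],[0,0,0,0,0,0],[0,0,0,0,0,0],[0,0,0,0,0,0]]' 0.4; python3 rows.py .569 .236 .026 65;  python3 -c "
from h import *
snap('scene','pics/s9.png')
s=cv2.imread('pics/s9.png')[130:250,290:410]
cv2.imwrite('pics/c9.png',cv2.resize(cv2.convertScaleAbs(s,alpha=1.6),(600,600)))"
```

```text
clock: 7.38
eef_pos: [0.5682, 0.2397, 0.0225]
tool_rot: [0.603, 0.367, 0.395, -0.588]
ft_force: [-3.5, 0.2, 6.2]
grip_width: 0.0428
clock: 8.0
eef_pos: [0.5672, 0.2391, 0.0204]
tool_rot: [0.605, 0.366, 0.393, -0.588]
ft_force: [-0.3, 0.2, -0.1]
grip_width: 0.0598
t 8.0 p [0.5672 0.2391 0.0204] q [ 0.71  0.78 -0.93 -1.14 -0.67  0.38] f [-0.3  0.2 -0.1] w 0.0598
tool y [ 0.905 -0.041 -0.423] z [ 0.045  0.999 -0.   ]
row [ 0.24 -0.03 -0.12] [-0.  0. -0.]
```

View pics/c9.png

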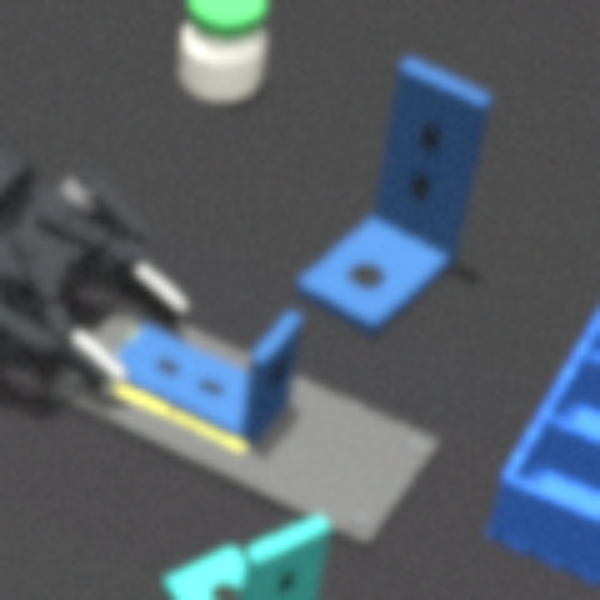

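Flat on the patch. Retreating up and back.

```bash
python3 -m handwheel '[[0.3,-0.3,0,0,0,0],[0.8,-0.8,0,0,0,0],[1.4,-1.5,0,0,0,0],[2.2,-2.5,0,0,0,0],[3,-3.5,0,0,0,0]]' 0.4; python3 -m handwheel '[[1,-1.5,0,0,0,0],[2,-3,0,0,0,0],[2.5,-4,0,0,0,0],[2.5,-4,0,0,0,0],[2.5,-4,0,0,0,0]]' 0.4; python3 rows.py;  python3 -c "
from h import *
snap('scene','pics/s10.png');snap('top','pics/t10.png')
"
```

```text
clock: 8.68
eef_pos: [0.5188, 0.241, 0.1265]
tool_rot: [0.605, 0.366, 0.393, -0.588]
ft_force: [0.2, 0.2, -0.2]
grip_width: 0.06
clock: 9.3
eef_pos: [0.4554, 0.2439, 0.2241]
tool_rot: [0.605, 0.367, 0.393, -0.588]
ft_force: [-0.1, -0.2, -0.1]
grip_width: 0.0602
t 9.3 p [0.4554 0.2439 0.2241] q [ 0.96  0.01 -0.95 -0.24 -0.87  0.58] f [-0.1 -0.2 -0.1] w 0.0602
tool y [ 0.905 -0.04  -0.423] z [0.044 0.999 0.   ]
```

View pics/s10.png

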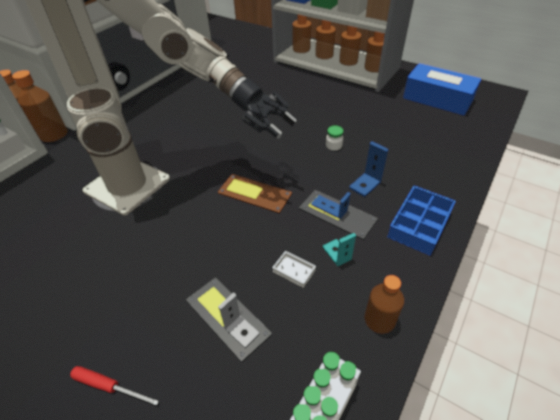

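View pics/t10.png

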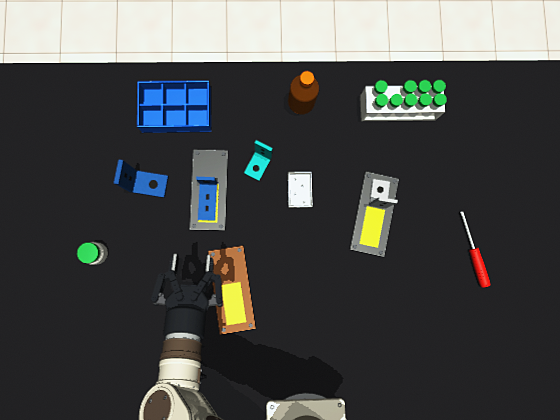

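Both pictures show the blue bracket on the patch (scene (330,205), top (207,200)) with its short leg up. The grey one still stands at top (381,192). Quick numeric check of the final pose.

Run:
```python
from fit import *
ct,cs=load('top'),load('scene'); mt,ms=mask(ct,(207,200)),mask(cs,(330,205)); print(mt.sum(),ms.sum())
Ry=cv2.Rodrigues(np.array([0,-np.pi/2,0]))[0]
def err(p):
    R=cv2.Rodrigues(np.array([0,0,p[2]*.01]))[0]@Ry; T=np.array([p[0]/1e3,p[1]/1e3,.008])
    return np.abs(rend(ct,T,R)-mt).sum()+np.abs(rend(cs,T,R)-ms).sum()
r=minimize(err,[643,236,-4],method='Nelder-Mead',options=dict(initial_simplex=[[636,231,-8],[647,236,0],[641,241,-8],[644,238,4]]))
a=r.x[2]*.01; T=r.x[:2]/1e3; E=T-.1*np.array([np.cos(a),np.sin(a)])
m=np.array([.6415,.2355]); ya=np.arctan2(-.004,.101); u=np.array([np.cos(ya),np.sin(ya)]); v=np.array([-u[1],u[0]])
print(r.x,r.fun,'corner-mark',np.linalg.norm(T-m),'end in mark',(E-m)@u,(E-m)@v)
d=np.abs(np.load('top.npy',allow_pickle=True).item()['color'][165:265,340:410].astype(int)-cv2.imread('pics/top0.png')[165:265,340:410,::-1]).max(); print('grey diff',d)
```

```text
698.0 454.0
[645.28230347 238.07340533  -4.21772768] 222.7019607843137 corner-mark 0.00457473874165994 end in mark -0.09632216003323196 0.0029804664014325363
grey diff 4
```

All within tolerance, so I'm handing in.

```bash
python3 -c "
from workcell import bot
print(bot.job_done())"
```

```text
the job is handed in; nothing more can be done
None
```

The blue bracket now lies with its long leg flat on the yellow patch and its short leg pointing up. I gripped its long leg by the sides and turned it about its corner by tilting the tool to 65 degrees. I let it pivot the rest of the way in the grip, released it just above the plate and backed the arm away. The job was handed in shortly after 9.4 s on the robot clock.

- **Blue bracket:** the last pose fit puts the corner 4.6 mm from the mark (limit 20 mm). The leg end is at x = -96 mm and y = +3 mm in the mark's frame, inside the limits. The fit assumed the leg was exactly flat and its silhouette match was coarse. That it lies flat with the short leg up I judged from the pictures.
- **Grey bracket:** its part of the top image is unchanged to within noise.
- **Forces:** the wrist force read 7.9 N at most at the ends of the moves. It read about zero once the arm was clear.

No check failed. The first pose fit used a scene mask merged with the larger blue bracket, but it agreed with the patch position to a few millimetres. I didn't measure whether the corner lifted during the tip; in the pictures it stayed in place on the plate.

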